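# Lay the tweezers into the mosaic kit tray between spreader and pick

## Robot

A 6-joint arm with a two-finger parallel gripper is mounted at the origin on the work surface. World frame = base frame: x ahead of the robot, y to its left, z up, the work surface at z = 0. Lengths are in m, angles in rad, forces in N, time in s.
With the tool pointing down it reaches from about 0.325 to 0.9 m from the base axis. Payload 6.1 kg.
Tool frame: the origin (TCP) lies between the finger pads; the fingertips stand 8 mm ahead of it and the grasp point (between the pads) lies 11 mm behind it (bot.finger_overhang is the distance from the TCP to the fingertips, in m); z points along the fingers, y is the line along which they close (so a half turn about z gives the same grasp; the last joint's range is limited). The gripper opens to 87 mm and grips with 3 to 60 N. Pads are 19 mm wide; open, the fingers measure 117 mm over their backs; the gripper's body (75 mm by 190 mm) begins 51 mm behind the grasp point.
Start: joints at [1.018, 0.22, 1.526, -0, 1.395, -0.126], TCP at [0.259, 0.569, 0.191] pointing down, gripper open.
Joint ranges: [-2.98, 2.98], [-0.91, 2.08], [0.09, 2.57], [-1.24, 4.39], [0.2, 2.65], [-2.68, 2.68]. Speed limits (rad/s): [2.57, 2.57, 3.01, 3.14, 3.14, 3.14].

## Interface

Orientations are given as a rotation vector (axis times angle).
In Python, from workcell import bot gives the robot as it stands.
- The arm moves only by the tool inch_along, called after "Call:" in YAML: its name, and indented under it one key for each argument. Schema: {"type":"object","properties":{"deltas":{"type":"array","items":{"type":"object","properties":{"sx":{"type":"number"},"sy":{"type":"number"},"sz":{"type":"number"},"spin":{"type":"number"},"jaw":{"type":"number"}},"additionalProperties":false,"required":["jaw"]},"minItems":1,"maxItems":12},"grip_n":{"type":"number"},"only":{"type":"string"},"quiet":{"type":"boolean"},"lines":{"type":"string"}},"required":["deltas"],"additionalProperties":false}. deltas is a list of rows, 1 to 12 of them, each an object with the fields sx, sy, sz (the shift in shares of the most that a row can go, 1 being 50 mm), spin (a turn about the tool's z in units of 0.05 rad), jaw (the opening from 0.0 (shut) to 1.0 (fully open)); a field left out counts as zero (the opening has to be given); each row shifts and turns the commanded pose from where the row before left it, along the tool's axes as they then stand; what a row does not reach is not made up. A row lasts 1/10 s, in which the tool goes at most 0.05 m and 0.15 rad, less where a joint would pass 70% of its speed; a pose out of reach is approached as far as the arm can. The fingers move at their own pace and stop on an object; grip_n is the grip in N (left out, the last holds). Time passes only in rows, so rows that do not move let the fingers close. The tool returns the time, the measured TCP pose, the force, the opening and the grip force at its end. only (a regular expression) keeps the lines of the reply that match it, lines (a string "A,B") keeps lines A to B, and quiet returns only ok. Input that does not fit is refused with a message, and nothing moves.
- bot.read_state(): the state, without advancing time (a new reading comes with each control period).
- bot.snapshot(name): name is "side" or "top" or "wrist"; returns the picture (420x560x3 uint8, red, green, blue); there is no depth.
- bot.calibration(name): a dict with "intrinsics" (3x3 intrinsics, pixels), "R" (3x3) and "t" (3): a world point X has camera coordinates R X + t. Camera axes: x right, y down, z forward; pixel columns grow to the right and rows downward; lengths in m; the calibration is good to about 2 mm. The wrist camera is an equidistant fisheye: a pixel r from the principal point sees the ray r / f radians off the axis. A picture is of the moment at which its call begins: read the wrist's pose just before it. calibration takes no time and is no camera call; for the wrist camera it gives the pose at the moment of the call.
- bot.job_done(): hands the job in; it is judged then, once.
The state is a dict: "clock": time; "joint_positions": joint angles; "qvel": joint speeds; "joint_efforts": joint torques, N m; "position": TCP position; "eef_rot": TCP orientation; "ft_force": force on the tool from outside, world axes, zero at the start; "moment": the same for the moment, N m; "opening": opening from 0.0 (shut) to 1.0 (fully open); "grip_force": force on a finger pad.
Only numpy, scipy, OpenCV 4.12 (cv2) and the standard library are available. Lean on these libraries where they do the work, as an engineer would, in place of code of your own. Each camera call takes 0.05 s, during which the arm holds its last target. There are 200 camera calls.

## Task

The wooden kit tray should hold the mosaic tools side by side in order of use: spreader, tweezers, pick. The spreader and the pick are already in it, but whichever of them is in the middle is in the way: slide it along the tray floor right over to the empty end, without lifting it, then pick up the tweezers from the table and lay them flat between the other two, parallel to them and with their tips pointing away from the robot like the others' working ends. Set the tweezers down rather than dropping them, and leave the brush and the tile nippers where they are.

Things in the scene. Friction and masses are not known exactly. Their poses are not given: they have to be found in the camera images.
- tray: Fixed shallow open wooden tray, 210 (its x) x 316 mm (its y). Walls 8 mm, rim 20 mm and inner floor 5 mm above the table. Origin: centre of underside. x points away from the robot (yaw within 0.3). The tools lie along x, side by side along y: at the start one at y +95 to +115 mm, one near the middle (y -30 to +10 mm); the -y end is empty.
- spreader: Glue spreader in the tray, loose, 170 mm, 60 g: dark wooden handle 100 x 18 mm, 16 mm high (x -85 to +15 mm), brass collar, neck, flat steel blade 26 mm wide, 2 mm thick, 7 mm off the floor (x +30 to +85 mm). Origin: underside, mid length; x along it to the blade, z up. Centre of mass near x -5 mm.
- pick: Pick (pointed probe) in the tray, loose, 165 mm, 50 g: dark wooden handle 95 x 15 mm, 16 mm high (x -80 to +15 mm), then a thin steel shank with a bent point (to x +85 mm, bent 8 mm to +y), 5 mm off the floor. Origin: underside, mid length; x along it to the point, z up. Centre of mass near x -15 mm.
- tweezers: Steel tweezers lying on their side on the table, right (-y) of the tray, 162 mm long, 9 mm high, 45 g, stiff (arms do not close). x runs from the joined heel (10 mm wide) to the tips; widest for x -20 to +20 mm, outer sides parallel and 18 mm apart: grip there. Origin: underside, middle; z up. Tips point away from the robot at the start (within 0.4 rad).
- tweezers_tips (a point): The tips of the tweezers, 80 mm along x from their origin, 4.5 mm up.
- brush: Flat brush, 150 mm long, light wooden handle 10 mm wide, bristles 22 mm wide, 10 mm high. Lies roughly parallel to the tweezers, 110 to 170 mm to one side of them. Origin: underside, mid length; x towards the bristles. Bystander.
- nippers: Tile nippers with two red handles and dark wheel jaws, about 175 x 90 mm, 16 mm high, 0.3 kg. Lying on the table beyond the tweezers and the brush. Origin: at the pivot, on the underside; x towards the jaws. Bystander.

How it is judged:
By the outcome, as a careful person would: the job done as asked, in the order asked, and still so for the second after the job is handed in, with the robot touching nothing.
It also fails if it takes over 54 s, if anything falls off the work surface, if the arm or the gripper's body presses on something with over 40 N, if the wrist force passes 120 N, or if a joint passes its speed limit or range.

## Working session

There is one attempt and no reset: what is moved stays moved. The work goes in short steps, Python scripts to look and compute and a tool call to move; the robot and the scene stay as the last step left them, time stands still between calls to the robot, and variables do not carry over. Pictures are saved under pics/ and viewed, at most 10 in all, crops included, and the job is handed in when it is done.

```bash
ls; mkdir -p pics
```

Run:
```python
from workcell import bot
import cv2,numpy as np
for n in ["top","side"]:
    im=bot.snapshot(n); cv2.imwrite(f"pics/{n}0.png",cv2.cvtColor(im,cv2.COLOR_RGB2BGR))
    c=bot.calibration(n); print(n,np.round(c["intrinsics"],1).tolist(),np.round(c["R"],3).tolist(),np.round(c["t"],3).tolist())
s=bot.read_state(); print(s)
```

```text
pics
workcell.py
top [[476.9, 0.0, 276.3], [0.0, 476.9, 210.2], [0.0, 0.0, 1.0]] [[-0.022, -1.0, -0.013], [-0.987, 0.024, -0.156], [0.156, 0.01, -0.988]] [-0.019, 0.603, 0.922]
side [[456.6, 0.0, 277.6], [0.0, 456.6, 217.0], [0.0, 0.0, 1.0]] [[0.989, -0.146, 0.015], [-0.102, -0.752, -0.652], [0.106, 0.643, -0.758]] [-0.592, 0.058, 0.892]
{'clock': 0.1, 'joint_positions': array([ 1.01791439e+00,  2.21146388e-01,  1.52750651e+00, -2.26492219e-05,
        1.39467467e+00, -1.26088713e-01]), 'qvel': array([-0.00105169, -0.00205106, -0.00229006, -0.00255245,  0.00190709,
       -0.00177915]), 'joint_efforts': array([ 1.44180740e-03, -4.95947564e+01, -3.88516510e+01,  7.01691373e-02,
        5.15522424e-02, -3.66796769e-05]), 'position': array([0.25840312, 0.56841104, 0.19024203]), 'eef_rot': array([-6.65204395e-01, -3.06978880e+00,  2.58086737e-03]), 'ft_force': array([0.48079685, 0.32399826, 0.04402278]), 'moment': array([-0.03590528,  0.05892595,  0.00165688]), 'grip_force': 0.0, 'opening': 0.9993005691314071}
```

View pics/top0.png

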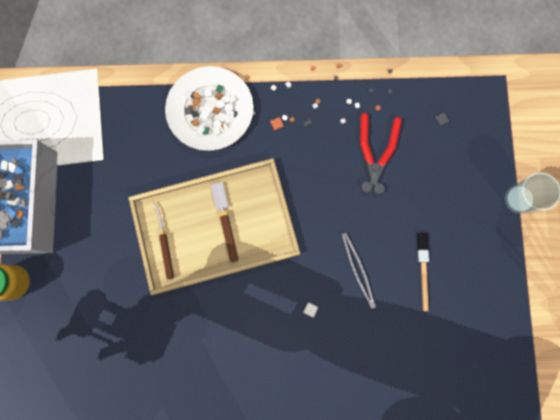

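The top view shows the tray at corners (130,198), (274,160), (299,253) and (152,292). The pick is on the left at about (163,240) and the spreader is in the middle at about (225,222). The tweezers are at about (359,270), the brush at (424,272) and the nippers at (378,155). So the spreader is the one to slide, towards the tray's right (-y) end.

Create h.py:
```python
from workcell import bot
import cv2,numpy as np
from scipy.spatial.transform import Rotation as Ro
def plane(px,z,n="top"):
    c=bot.calibration(n); px=np.atleast_2d(np.float64(px))
    r=np.c_[px,np.ones(len(px))]@np.linalg.inv(c["intrinsics"]).T@c["R"]
    o=-c["R"].T@c["t"]; return (o+r*((z-o[2])/r[:,2])[:,None])[:,:2]
def blob(mask,roi,minarea=30):
    x0,y0,x1,y1=roi; m=np.zeros(mask.shape,np.uint8); m[y0:y1,x0:x1]=mask[y0:y1,x0:x1]
    n,l,s,c=cv2.connectedComponentsWithStats(m); k=1+np.argmax(s[1:,4]); return np.argwhere(l==k)[:,::-1]
def box(pts):  # centre, length, width, yaw of long axis (within +-pi/2) in plane
    (c,wh,a)=cv2.minAreaRect(np.float32(pts*1000)); a=np.radians(a)
    if wh[0]<wh[1]: wh=wh[::-1]; a+=np.pi/2
    return np.array(c)/1000,wh[0],wh[1],(a+np.pi/2)%np.pi-np.pi/2
def delta(target,yaw):  # move in tool axes to put TCP at target with closing line across yaw
    s=bot.read_state(); R=Ro.from_rotvec(s["eef_rot"]).as_matrix()
    y=R[:,1]; cur=np.arctan2(y[1],y[0]); t=(yaw+np.pi/2-cur+np.pi/2)%np.pi-np.pi/2
    print("tcp",s["position"].round(4),"yaw",round(cur-np.pi/2,3),"f",s["ft_force"].round(1),"open",round(s["opening"],3),"t",s["clock"])
    print("tool d",(R.T@(np.array(target)-s["position"])).round(4),"turn tool z",round(-t,3),"j6",s["joint_positions"][5].round(2))
```

Run:
```python
from h import *
im=cv2.imread("pics/top0.png"); hsv=cv2.cvtColor(im,cv2.COLOR_BGR2HSV); H,S,V=cv2.split(hsv)
wood=((H<35)&(S>50)&(V>90)).astype(np.uint8)
tr=blob(cv2.morphologyEx(wood,cv2.MORPH_CLOSE,np.ones((3,3))),(110,145,312,305))
print("tray",box(plane(tr,.02)), cv2.boxPoints(cv2.minAreaRect(tr.astype(np.float32))).round(0).tolist())
hd=((V<125)&(H<25)|(V<90)).astype(np.uint8)
for n,roi in (("pick h",(148,225,185,282)),("spr h",(212,205,245,268))):
    p=blob(hd,roi); print(n,len(p),p.mean(0),box(plane(p,.019)))
# steel blade
g=((S<70)&(V>100)).astype(np.uint8)
p=blob(g,(205,175,235,215)); print("blade",len(p),p.mean(0),box(plane(p,.013)))
g=((S<110)&(V>75)).astype(np.uint8)
p=blob(g,(330,225,385,312)); print("twz",len(p),p.min(0),p.max(0),box(plane(p,.006)))
crop=np.hstack([cv2.resize(im[150:300,120:305],None,fx=2.4,fy=2.4,interpolation=cv2.INTER_CUBIC),cv2.resize(im[215:325,325:395],(229,360),interpolation=cv2.INTER_CUBIC)])
cv2.imwrite("pics/crop0.png",crop)
```

```text
tray (array([0.57848572, 0.09935589]), 318.7275085449219, 213.7526092529297, np.float64(-1.327323848221777)) [[124.0, 197.0], [274.0, 157.0], [301.0, 255.0], [150.0, 295.0]]
pick h 287 [166.83275261 256.56097561] (array([0.51636243, 0.19535304]), 92.38819122314453, 13.834084510803223, np.float64(0.1844808971353149))
spr h 376 [229.50797872 240.09840426] (array([0.54862024, 0.0667226 ]), 97.71334075927734, 19.03076171875, np.float64(0.2293582241384038))
blade 386 [219.17357513 195.81606218] (array([0.63993683, 0.08700479]), 63.45442581176758, 29.49171257019043, np.float64(0.22130465855443604))
twz 3891 [330 225] [384 308] (array([ 0.48823572, -0.19845741]), 171.70005798339844, 113.34428405761719, np.float64(-0.03948855369536819))
```

View pics/crop0.png

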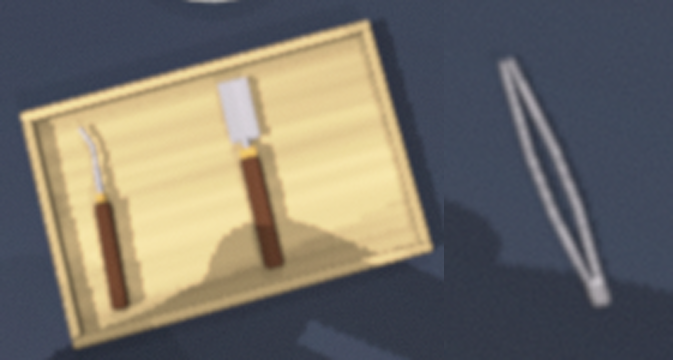

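The crop shows the pick on the left, the spreader in the middle with its blade up, and the tweezers with their heel at the lower right and tips at the upper left. The tray and handle sizes match the given ones. The tweezers mask needs tightening.

Run:
```python
from h import *
im=cv2.imread("pics/top0.png"); x0,y0,x1,y1=330,222,386,314
b=im.astype(int); sat=b[...,0]-b[...,2]   # blue table: B>>R, steel: B~R
g=((sat<14)&(b[...,2]>85)).astype(np.uint8)
p=blob(cv2.morphologyEx(g,cv2.MORPH_CLOSE,np.ones((3,3))),(x0,y0,x1,y1)); P=plane(p,.007)
c,l,w,a=box(P); u=np.array([np.cos(a),np.sin(a)]); v=np.array([-u[1],u[0]]); q=(P-c)@np.c_[u,v]
print("twz",len(p),c.round(4),l,w,a)
for k in range(-80,81,20):
    m=abs(q[:,0]-k/1000)<.008; print(k,(q[m,1].min()*1000).round(1),(q[m,1].max()*1000).round(1) )
T=np.array([.5785,.0994]); ty=.2435; U=np.array([[np.cos(ty),np.sin(ty)],[-np.sin(ty),np.cos(ty)]])
h=np.array([.5486,.0667]); hy=.229; d=np.array([np.cos(hy),np.sin(hy)])
print("spr org",(U@(h+.035*d-T)).round(4),"grip",h+.029*d,(U@(h+.029*d-T)).round(4))
hp=np.array([.5164,.1954])+.0325*np.array([np.cos(.184),np.sin(.184)]);print("pick org in tray",(U@(hp-T)).round(4))
delta(np.r_[h+.029*d,.08],hy)
```

```text
twz 615 [ 0.4789 -0.1995] 165.4156951904297 23.568201065063477 0.33889763504083437
-80 -6.2 6.1
-60 -7.4 7.6
-40 -10.2 9.5
-20 -11.7 11.8
0 -11.5 11.8
20 -11.5 11.0
40 -10.0 9.8
60 -8.5 8.3
80 -7.0 6.3
spr org [-0.0019 -0.025 ] grip [0.57684292 0.07328311] [-0.0079 -0.0249]
pick org in tray [-0.0047  0.1062]
tcp [0.2584 0.5684 0.1902] yaw -0.427 f [0.5 0.3 0. ] open 0.999 t 0.1
tool d [-0.4949 -0.3187  0.1107] turn tool z -0.656 j6 -0.13
```

The manual's scale: shifts go in shares of 50 mm and turns go in units of 0.05 rad. Converting my numbers, -0.041 m is -0.82, -0.0265 m is -0.53.

Call:
inch_along:
  deltas:
    - {"sx":-0.82, "sy":-0.53, "jaw":0.5}
    - {"sx":-0.82, "sy":-0.53, "jaw":0.5}
    - {"sx":-0.82, "sy":-0.53, "jaw":0.5}
    - {"sx":-0.82, "sy":-0.53, "jaw":0.5}
    - {"sx":-0.82, "sy":-0.53, "jaw":0.5}
    - {"sx":-0.82, "sy":-0.53, "jaw":0.5}
    - {"sx":-0.82, "sy":-0.53, "jaw":0.5}
    - {"sx":-0.82, "sy":-0.53, "jaw":0.5}
    - {"sx":-0.82, "sy":-0.53, "jaw":0.5}
    - {"sx":-0.82, "sy":-0.53, "jaw":0.5}
    - {"sx":-0.82, "sy":-0.53, "jaw":0.5}
    - {"sx":-0.82, "sy":-0.53, "jaw":0.5}
  grip_n: 5

```text
clock: 1.3
position: [0.5755, 0.0739, 0.1909]
eef_rot: [-0.665, -3.07, -0.0]
ft_force: [0.6, 0.3, -0.4]
opening: 0.502
grip_force: 0.0
```

Call:
inch_along:
  deltas:
    - {"spin":-2.62, "jaw":0.5}
    - {"spin":-2.62, "jaw":0.5}
    - {"spin":-2.62, "jaw":0.5}
    - {"spin":-2.62, "jaw":0.5}
    - {"spin":-2.62, "jaw":0.5}
    - {"jaw":0.5}
    - {"jaw":0.5}

```text
clock: 2.0
position: [0.5747, 0.0758, 0.1909]
eef_rot: [0.352, -3.121, -0.0]
ft_force: [0.5, -0.1, -0.4]
opening: 0.501
grip_force: 0.0
```

Add to h.py:
```python
T=np.array([.5785,.0994]); TY=.2435; U=np.array([[np.cos(TY),np.sin(TY)],[-np.sin(TY),np.cos(TY)]])
```

```bash
python3 -c "
from h import *
delta([.5768,.0733,.08],.229)"
```

```text
tcp [0.5747 0.0758 0.1909] yaw 0.225 f [ 0.5 -0.1 -0.4] open 0.501 t 2.0
tool d [-0.0015 -0.003   0.1109] turn tool z -0.004 j6 -1.8
```

Call:
inch_along:
  deltas:
    - {"sx":-0.03, "sy":-0.06, "sz":0.8, "jaw":0.5}
    - {"sz":0.8, "jaw":0.5}
    - {"sz":0.8, "jaw":0.5}
    - {"sz":0.6, "jaw":0.5}
    - {"sz":0.28, "jaw":0.5}
    - {"sz":0.2, "jaw":0.5}
    - {"jaw":0.5}
    - {"jaw":0.5}

```text
clock: 2.8
position: [0.5784, 0.0732, 0.0188]
eef_rot: [-0.357, 3.119, -0.0]
ft_force: [-0.3, -0.2, 0.9]
opening: 0.502
grip_force: 0.0
```

Call:
inch_along:
  deltas:
    - {"jaw":0.35}
    - {"jaw":0.3}
    - {"jaw":0.25}
    - {"jaw":0.2}
    - {"jaw":0.15}
    - {"jaw":0.1}
    - {"jaw":0.1}
    - {"jaw":0.1}
  grip_n: 5

```text
clock: 3.6
position: [0.577, 0.0732, 0.0172]
eef_rot: [0.358, -3.121, 0.0]
ft_force: [-0.1, 0.6, 0.5]
opening: 0.107
grip_force: 0.0
```

```bash
python3 -c "
from h import *
g=np.array([-.0079,-.110]); delta(np.r_[T+U.T@g,.017],TY)"
```

```text
tcp [0.577  0.0732 0.0172] yaw 0.228 f [-0.1  0.6  0.5] open 0.107 t 3.6
tool d [-0.0011 -0.0849  0.0002] turn tool z -0.015 j6 -1.81
```

Run:
```python
from h import *
a=cv2.cvtColor(bot.snapshot("wrist"),cv2.COLOR_RGB2BGR); b=cv2.cvtColor(bot.snapshot("side"),cv2.COLOR_RGB2BGR)
P=np.array([.577,.0732,.02]);c=bot.calibration("side");q=c["intrinsics"]@(c["R"]@P+c["t"]);q=(q[:2]/q[2]).astype(int);print(q)
x,y=max(q[0]-100,0),max(q[1]-80,0)
s=cv2.resize(b[y:y+150,x:x+200],(400,300)); a=cv2.resize(a,(400,300))
cv2.imwrite("pics/w1.png",np.hstack([a,s]))
```

```text
[263 185]
```

View pics/w1.png

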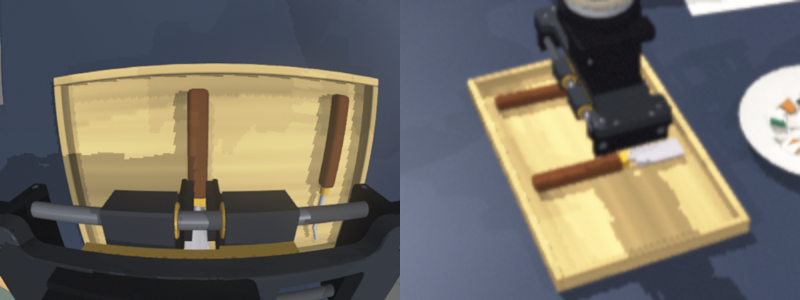

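The wrist view shows the shut fingers (182–215, 180–240) around the collar and neck (198,200). The side view shows the handle from about (535,182) to (618,160) in the crop, clear of the fingers. So the grip is too far towards the blade. I'll check positions in the side view.

Run:
```python
from h import *
im=cv2.cvtColor(bot.snapshot("side"),cv2.COLOR_RGB2BGR); H,S,V=cv2.split(cv2.cvtColor(im,cv2.COLOR_BGR2HSV))
m=(((H<14)|(H>172))&(S>90)&(V>30)&(V<170)).astype(np.uint8)
for roi in ((222,165,290,205),(205,140,260,165)):
    p=blob(m,roi); print(len(p),p.min(0),p.max(0),box(plane(p,.015,"side")))
def pr(P,n):
    c=bot.calibration(n);q=c["intrinsics"]@(c["R"]@np.array(P)+c["t"]);return (q[:2]/q[2]).round(1)
for P in ([.5,.0553,.013],[.597,.078,.013]): print("expected handle ends, side",pr(P,"side"),"top",pr(P,"top"))
im=cv2.cvtColor(bot.snapshot("top"),cv2.COLOR_RGB2BGR); H,S,V=cv2.split(cv2.cvtColor(im,cv2.COLOR_BGR2HSV))
p=blob(((V<125)&(H<25)|(V<90)).astype(np.uint8),(205,170,250,268)); print("top",p.min(0),p.max(0))
cv2.imwrite("pics/t2.png",cv2.resize(im[140:310,110:310],(706,600)))
```

```text
367 [230 181] [273 200] (array([0.55041284, 0.06588892]), 96.94641876220703, 27.80070686340332, np.float64(0.26300202141315876))
215 [211 147] [245 159] (array([0.51020099, 0.19460747]), 80.2251968383789, 22.21643829345703, np.float64(0.1886061170190909))
expected handle ends, side [228.3 197.1] top [234.9 262.5]
expected handle ends, side [272.  185.2] top [223.7 216.4]
top [205 170] [249 267]
```

View pics/t2.png

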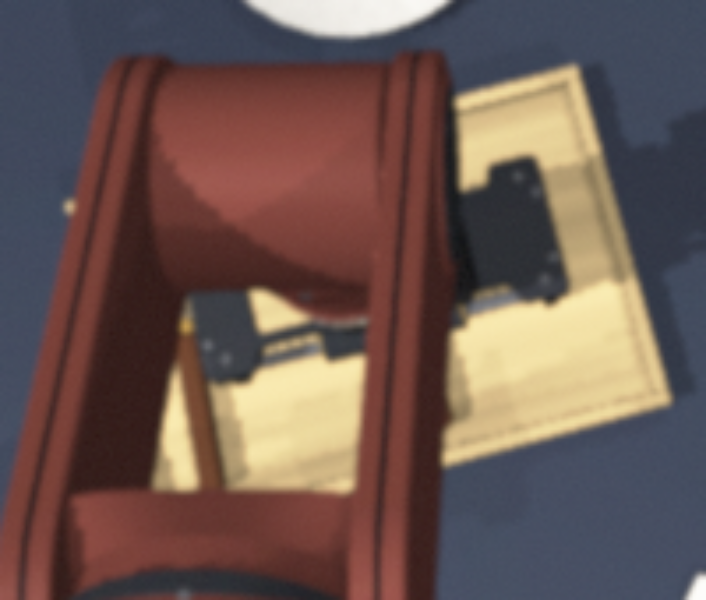

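The top view shows only the arm covering the spreader. The gripper bar runs from about (200,330) to (560,230). I'll take an annotated zoom from the side camera.

Run:
```python
from h import *
im=cv2.cvtColor(bot.snapshot("side"),cv2.COLOR_RGB2BGR)
s=bot.read_state(); R=Ro.from_rotvec(s["eef_rot"]).as_matrix(); c=bot.calibration("side")
x0,y0,f=190,90,5; z=cv2.resize(im[y0:y0+120,x0:x0+150],None,fx=f,fy=f,interpolation=cv2.INTER_CUBIC)
for d,col in (([0,0,.008],(0,255,0)),([0,0,-.011],(0,255,255)),([0,0,-.062],(255,0,255)),([0,.095,-.062],(255,255,0)),([0,-.095,-.062],(255,255,0))):
    q=c["intrinsics"]@(c["R"]@(s["position"]+R@np.array(d))+c["t"]); q=((q[:2]/q[2]-[x0,y0])*f).astype(int); cv2.circle(z,tuple(map(int,q)),4,col,2); print(d,q)
cv2.imwrite("pics/s3.png",z)
```

```text
[0, 0, 0.008] [365 494]
[0, 0, -0.011] [365 463]
[0, 0, -0.062] [364 375]
[0, 0.095, -0.062] [288 236]
[0, -0.095, -0.062] [449 532]
```

View pics/s3.png

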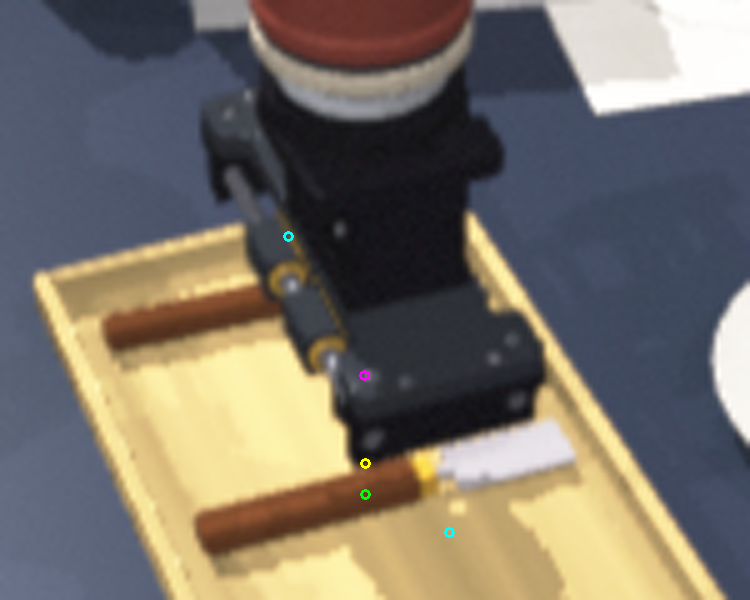

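The side view shows no finger at the projected fingertip, (365,494); the handle is fully visible there. Either the fingers are hidden behind the bar or they aren't where I assumed. I'll check it against the wrist camera.

Run:
```python
from h import *
im=cv2.cvtColor(bot.snapshot("wrist"),cv2.COLOR_RGB2BGR); c=bot.calibration("wrist"); K=c["intrinsics"]
s=bot.read_state(); R=Ro.from_rotvec(s["eef_rot"]).as_matrix(); tcp=s["position"]
print("cam pos in tool",(R.T@(-c["R"].T@c["t"]-tcp)).round(3),"cam z in tool",(R.T@c["R"][2]).round(2),"cam x",(R.T@c["R"][0]).round(2))
def pr(P):
    X=c["R"]@np.array(P)+c["t"]; th=np.arctan2(np.hypot(X[0],X[1]),X[2]); r=X[:2]/np.hypot(*X[:2])*th; return K[:2,:2]@r+K[:2,2]
z=cv2.resize(im,(800,600),interpolation=cv2.INTER_CUBIC); f=800/560
d=np.array([np.cos(.229),np.sin(.229)]); h=np.array([.5486,.0667])
pts=[("hr",np.r_[h-.05*d,.021],(0,255,0)),("hf",np.r_[h+.05*d,.021],(0,255,0)),("bl",np.r_[h+.12*d,.013],(255,0,0)),("tip",tcp+R@[0,0,.008],(255,0,255)),("gp",tcp+R@[0,0,-.011],(0,255,255))]
for i,a in enumerate([(105,158),(105,-158),(-105,158),(-105,-158)]): pts.append((f"c{i}",np.r_[T+U.T@(np.array(a)/1000),.02],(0,0,255)))
for n,P,col in pts:
    q=pr(P)*f; print(n,q.round(0)); cv2.circle(z,tuple(map(int,q)),5,col,2)
cv2.imwrite("pics/w4.png",z)
```

```text
cam pos in tool [ 0.08  -0.    -0.193] cam z in tool [-0.29 -0.    0.96] cam x [-0.  1. -0.]
hr [399. 171.]
hf [399. 396.]
bl [399. 500.]
tip [399. 345.]
gp [399. 361.]
c0 [689. 504.]
c1 [182. 522.]
c2 [759. 158.]
c3 [108. 155.]
```

View pics/w4.png

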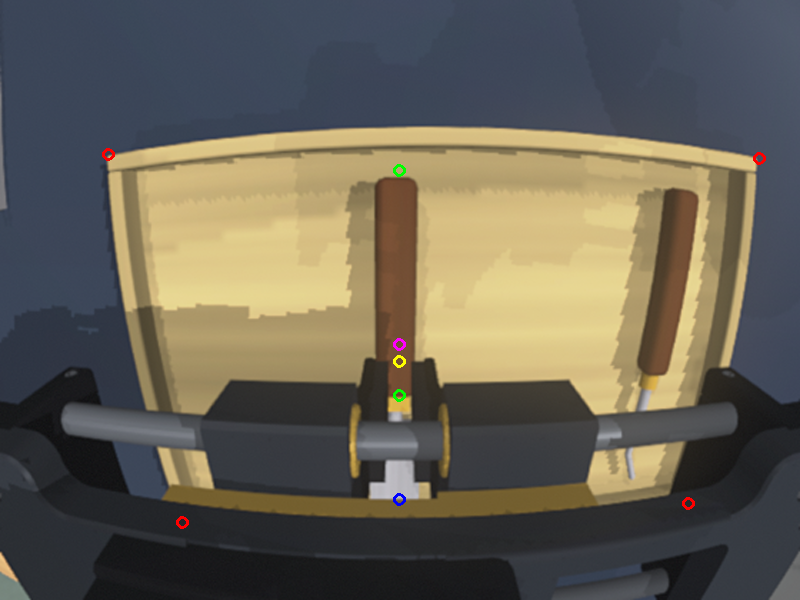

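In the wrist view the projected tray corners and handle ends fall on the real ones, so the frames agree. The fingertips, though, appear at about row 358, higher than the projected tip at (399,345), as if they stop above the handle. I'll check the overhang value.

Run:
```python
from h import *
print(bot.finger_overhang, bot.read_state()["opening"])
im=cv2.imread("pics/w4.png")
# dark finger extents per row near the handle
g=cv2.cvtColor(im,cv2.COLOR_BGR2GRAY)
for r in range(350,404,6): 
    k=np.flatnonzero(g[r,340:460]<60)+340; print(r,k[[0,-1]] if len(k) else None,"gap",[ (a,b) for a,b in zip(k[:-1],k[1:]) if b-a>3])
```

```text
0.008 0.0991100356129856
350 None gap []
356 None gap []
362 [365 432] gap [(np.int64(387), np.int64(412)), (np.int64(414), np.int64(424))]
368 [364 433] gap [(np.int64(387), np.int64(412))]
374 [363 434] gap [(np.int64(387), np.int64(412))]
380 [362 436] gap [(np.int64(387), np.int64(412))]
386 [340 459] gap [(np.int64(354), np.int64(359)), (np.int64(387), np.int64(412)), (np.int64(438), np.int64(444))]
392 [340 459] gap [(np.int64(387), np.int64(411))]
398 [340 459] gap [(np.int64(386), np.int64(412))]
```

Call:
inch_along:
  deltas:
    - {"jaw":0.05}
    - {"jaw":0.05}
    - {"jaw":0.0}
    - {"jaw":0.0}
    - {"jaw":0.0}
  grip_n: 5

```text
clock: 4.4
position: [0.5771, 0.0732, 0.0172]
eef_rot: [0.358, -3.121, 0.0]
ft_force: [-0.8, 1.2, 0.1]
opening: 0.01
grip_force: 0.0
```

The fingers shut completely with nothing between them, so the real tips are above the handle. I'll estimate their true height from the wrist view, which shows the near finger edge ending at row ~359.

Run:
```python
from h import *
im=cv2.cvtColor(bot.snapshot("wrist"),cv2.COLOR_RGB2BGR); c=bot.calibration("wrist"); K=c["intrinsics"]
s=bot.read_state(); R=Ro.from_rotvec(s["eef_rot"]).as_matrix()
Rc=c["R"]@R; o=R.T@(-c["R"].T@c["t"]-s["position"])
g=cv2.cvtColor(im,cv2.COLOR_BGR2GRAY); sub=g[225:275,255:305]; 
for r in range(240,268,3): k=np.flatnonzero(g[r,255:305]<55)+255; print(r,(k[0],k[-1],len(k)) if len(k) else None)
for v in (245,248,251,254):
    q=(np.array([280,v])-K[:2,2])/K[0,0]; th=np.hypot(*q); d=Rc.T@np.r_[q/th*np.sin(th),np.cos(th)]
    for x in (0,.0095): k=(x-o[0])/d[0]; print(v,x,"tool z of ray",(o+k*d)[2].round(4))
```

```text
240 None
243 None
246 None
249 None
252 (np.int64(264), np.int64(294), 12)
255 (np.int64(263), np.int64(295), 30)
258 (np.int64(263), np.int64(295), 30)
261 (np.int64(263), np.int64(295), 30)
264 (np.int64(262), np.int64(296), 32)
267 (np.int64(262), np.int64(296), 33)
245 0 tool z of ray 0.0014
245 0.0095 tool z of ray -0.0217
248 0 tool z of ray -0.0036
248 0.0095 tool z of ray -0.0261
251 0 tool z of ray -0.0084
251 0.0095 tool z of ray -0.0303
254 0 tool z of ray -0.0129
254 0.0095 tool z of ray -0.0343
```

Call:
inch_along:
  deltas:
    - {"jaw":0.25}
    - {"jaw":0.45}
    - {"jaw":0.45}
    - {"jaw":0.45}
    - {"sz":0.04, "jaw":0.45}
    - {"sz":0.04, "jaw":0.45}
    - {"jaw":0.45}
  grip_n: 5

```text
clock: 5.15
position: [0.5767, 0.0732, 0.0127]
eef_rot: [0.358, -3.12, -0.0]
ft_force: [-0.2, 0.1, 0.1]
opening: 0.437
grip_force: 0.0
```

Call:
inch_along:
  deltas:
    - {"sz":0.04, "jaw":0.45}
    - {"sz":0.02, "jaw":0.45}
    - {"jaw":0.45}

```text
clock: 5.45
position: [0.5769, 0.0732, 0.0099]
eef_rot: [0.358, -3.121, -0.0]
ft_force: [-1.2, 1.2, -0.3]
opening: 0.452
grip_force: 0.0
```

Call:
inch_along:
  deltas:
    - {"sz":0.04, "jaw":0.45}
    - {"sz":0.04, "jaw":0.45}
    - {"jaw":0.45}

```text
clock: 5.75
position: [0.5768, 0.0732, 0.0058]
eef_rot: [0.358, -3.121, -0.0]
ft_force: [0.3, -0.5, -0.0]
opening: 0.448
grip_force: 0.0
```

Call:
inch_along:
  deltas:
    - {"sz":0.04, "jaw":0.45}
    - {"sz":0.04, "jaw":0.45}
    - {"jaw":0.45}

```text
clock: 6.05
position: [0.5768, 0.0732, 0.0018]
eef_rot: [0.358, -3.121, -0.0]
ft_force: [-0.4, 0.6, -0.5]
opening: 0.445
grip_force: 0.0
```

Run:
```python
from h import *
c=bot.calibration("wrist"); K=c["intrinsics"]
a=cv2.cvtColor(bot.snapshot("wrist"),cv2.COLOR_RGB2BGR); b=cv2.cvtColor(bot.snapshot("side"),cv2.COLOR_RGB2BGR)
z=np.hstack([cv2.resize(a[190:310,200:360],(400,300)),cv2.resize(b[105:210,220:320],(400,420))[:300]]); cv2.imwrite("pics/w5.png",z)
```

```text
(no output)
```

View pics/w5.png

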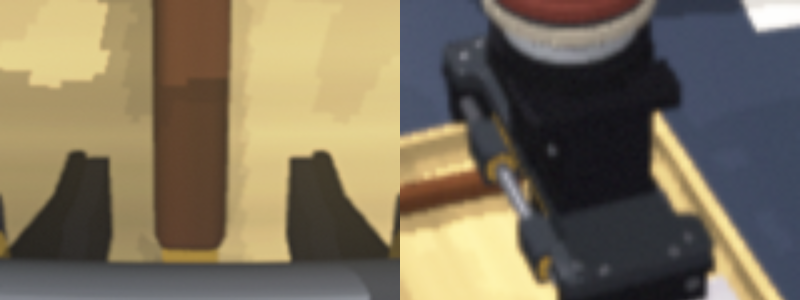

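The wrist crop shows the open fingertips at (108,155) and (288,155), on either side of the handle (155–228), and still above it. The TCP reading sits about 30 mm below the real tips, which I take as a tool-length offset. I'll keep going down gently and feel for the floor.

Call:
inch_along:
  deltas:
    - {"sz":0.06, "jaw":0.45}
    - {"sz":0.06, "jaw":0.45}
    - {"sz":0.06, "jaw":0.45}
    - {"sz":0.06, "jaw":0.45}
    - {"jaw":0.45}

```text
clock: 6.65
position: [0.5765, 0.0732, -0.0105]
eef_rot: [0.358, -3.12, -0.0]
ft_force: [-0.5, -0.3, 0.3]
opening: 0.449
grip_force: 0.0
```

Call:
inch_along:
  deltas:
    - {"sz":0.04, "jaw":0.45}
    - {"sz":0.04, "jaw":0.45}
    - {"jaw":0.45}

```text
clock: 6.95
position: [0.5768, 0.0732, -0.0141]
eef_rot: [0.358, -3.121, -0.0]
ft_force: [0.7, 0.6, -1.0]
opening: 0.45
grip_force: 0.0
```

Run:
```python
from h import *
c=bot.calibration("wrist"); K=c["intrinsics"]; im=bot.snapshot("wrist"); s=bot.read_state()
g=im.max(2)
for r in range(240,268,3):
    k=np.flatnonzero(g[r,200:360]<70)+200; print(r,[(a,b) for a,b in zip(k[:-1],k[1:]) if b-a>6])
```

```text
240 []
243 []
246 []
249 []
252 [(np.int64(233), np.int64(326))]
255 [(np.int64(242), np.int64(317))]
258 [(np.int64(242), np.int64(317))]
261 [(np.int64(242), np.int64(317))]
264 [(np.int64(242), np.int64(317))]
267 [(np.int64(243), np.int64(316))]
```

Call:
inch_along:
  deltas:
    - {"sz":0.04, "jaw":0.45}
    - {"sz":0.04, "jaw":0.45}
    - {"jaw":0.45}

```text
clock: 7.3
position: [0.5768, 0.0732, -0.0181]
eef_rot: [0.358, -3.121, -0.0]
ft_force: [-0.2, 0.1, 0.3]
opening: 0.449
grip_force: 0.0
```

Call:
inch_along:
  deltas:
    - {"sz":0.02, "jaw":0.45}
    - {"sz":0.02, "jaw":0.45}
    - {"jaw":0.45}

```text
clock: 7.6
position: [0.577, 0.0732, -0.0199]
eef_rot: [0.358, -3.121, -0.0]
ft_force: [0.8, -0.5, -0.0]
opening: 0.446
grip_force: 0.0
```

Call:
inch_along:
  deltas:
    - {"sz":0.02, "jaw":0.45}
    - {"sz":0.02, "jaw":0.45}
    - {"jaw":0.45}

```text
clock: 7.9
position: [0.577, 0.0732, -0.0219]
eef_rot: [0.358, -3.121, -0.0]
ft_force: [-0.5, 0.4, 1.3]
opening: 0.453
grip_force: 0.0
```

Call:
inch_along:
  deltas:
    - {"jaw":0.35}
    - {"jaw":0.3}
    - {"jaw":0.25}
    - {"jaw":0.2}
    - {"jaw":0.15}
    - {"jaw":0.1}
  grip_n: 5

```text
clock: 8.5
position: [0.5772, 0.0732, -0.0217]
eef_rot: [-0.358, 3.121, -0.0]
ft_force: [-0.2, 0.5, 0.4]
opening: 0.203
grip_force: 5.0
```

The grip is on the handle at opening 0.203, which is 17.7 mm. Sliding it along the floor now.

Scaled: -0.0085 m is -0.17, -0.015 rad is -0.3.

Call:
inch_along:
  deltas:
    - {"sy":-0.17, "spin":-0.3, "jaw":0.1}
    - {"sy":-0.17, "jaw":0.1}
    - {"sy":-0.17, "jaw":0.1}
    - {"sy":-0.17, "jaw":0.1}
    - {"sy":-0.17, "jaw":0.1}
    - {"sy":-0.17, "jaw":0.1}
    - {"sy":-0.17, "jaw":0.1}
    - {"sy":-0.17, "jaw":0.1}
    - {"sy":-0.17, "jaw":0.1}
    - {"sy":-0.17, "jaw":0.1}
    - {"jaw":0.1}
    - {"jaw":0.1}

```text
clock: 9.7
position: [0.5976, -0.0098, -0.0217]
eef_rot: [-0.38, 3.118, -0.001]
ft_force: [0.7, -0.9, 0.8]
opening: 0.204
grip_force: 5.0
```

```bash
python3 -c "
from h import *
g=np.array([-.0079,-.110]); delta(np.r_[T+U.T@g,-.0217],TY)"
```

```text
tcp [ 0.5976 -0.0098 -0.0217] yaw 0.243 f [ 0.7 -0.9  0.8] open 0.204 t 9.7
tool d [ 0.0001  0.0006 -0.    ] turn tool z -0.001 j6 -1.96
```

Call:
inch_along:
  deltas:
    - {"jaw":0.25}
    - {"jaw":0.3}
    - {"jaw":0.3}
    - {"jaw":0.3}
    - {"sz":-0.4, "jaw":0.3}
    - {"sz":-0.8, "jaw":0.3}
    - {"sz":-0.8, "jaw":0.5}
    - {"sz":-0.4, "jaw":0.5}
    - {"jaw":0.5}

```text
clock: 10.6
position: [0.6006, -0.0096, 0.1028]
eef_rot: [-0.381, 3.111, -0.003]
ft_force: [0.3, -0.3, 0.2]
opening: 0.468
grip_force: 0.0
```

```bash
python3 -c "
from h import *
delta([.4789,-.1995,.05],.339)"
```

```text
tcp [ 0.6006 -0.0096  0.1028] yaw 0.243 f [ 0.3 -0.3  0.2] open 0.468 t 10.6
tool d [ 0.1642 -0.1548  0.0521] turn tool z -0.096 j6 -1.96
```

Call:
inch_along:
  deltas:
    - {"sx":0.548, "sy":-0.516, "jaw":0.5}
    - {"sx":0.548, "sy":-0.516, "jaw":0.5}
    - {"sx":0.548, "sy":-0.516, "jaw":0.5}
    - {"sx":0.548, "sy":-0.516, "jaw":0.5}
    - {"sx":0.548, "sy":-0.516, "jaw":0.5}
    - {"sx":0.548, "sy":-0.516, "jaw":0.5}
    - {"spin":-1.92, "jaw":0.5}
    - {"jaw":0.5}
    - {"jaw":0.5}

```text
clock: 11.5
position: [0.4747, -0.1986, 0.0972]
eef_rot: [0.527, -3.096, -0.002]
ft_force: [0.6, 0.2, -0.5]
opening: 0.499
grip_force: 0.0
```

Run:
```python
from h import *
im=cv2.cvtColor(bot.snapshot("top"),cv2.COLOR_RGB2BGR); cv2.imwrite("pics/top6.png",im)
w=cv2.cvtColor(bot.snapshot("wrist"),cv2.COLOR_RGB2BGR)
cv2.imwrite("pics/v6.png",np.hstack([cv2.resize(im[140:320,110:330],(400,327)),cv2.resize(w,(400,327))]))
delta([.4789,-.1995,.05],.339)
```

```text
tcp [ 0.4751 -0.1983  0.0976] yaw 0.339 f [-0.8  0.2 -0.4] open 0.502 t 11.6
tool d [-0.0032 -0.0024  0.0476] turn tool z -0.0 j6 -2.46
```

View pics/v6.png

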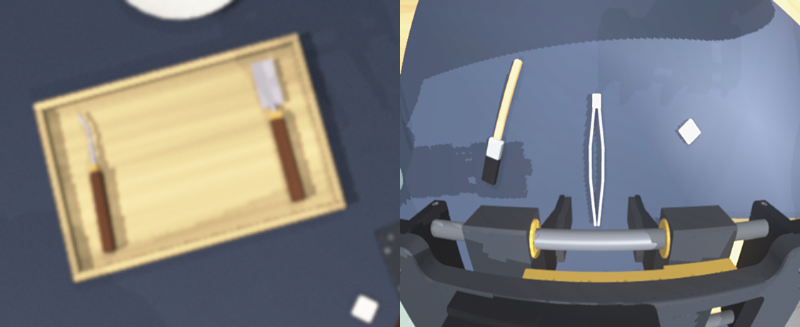

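The left panel shows the spreader at the right end of the tray, handle at about (288,158) and blade at (268,85), parallel to the end wall. The wrist view on the right shows the tweezers at (597,95–225), centred between the fingers. I'll measure both.

Run:
```python
from h import *
im=cv2.imread("pics/top6.png"); H,S,V=cv2.split(cv2.cvtColor(im,cv2.COLOR_BGR2HSV))
hd=((V<125)&(H<25)|(V<90)).astype(np.uint8)
for n,roi,k in (("pick",(148,225,182,282),.0325),("spr",(255,200,284,252),.035)):
    p=blob(hd,roi); c,l,w,a=box(plane(p,.019)); o=c+k*np.array([np.cos(a),np.sin(a)]); print(n,c,l,w,a,"in tray",(U@(o-T)).round(4),"dyaw",round(a-TY,3))
c=bot.calibration("wrist"); K=c["intrinsics"]; w=cv2.cvtColor(bot.snapshot("wrist"),cv2.COLOR_RGB2BGR)
m=((w.min(2)>150)).astype(np.uint8); p=blob(m,(255,110,300,292)); print(p.min(0),p.max(0))
q=(p-K[:2,2])/K[0,0]; th=np.hypot(*q.T); d=np.c_[q/th[:,None]*np.sin(th)[:,None],np.cos(th)]@c["R"]; o=-c["R"].T@c["t"]
P=(o+d*((.007-o[2])/d[:,2])[:,None])[:,:2]; print("twz wrist",box(P))
```

```text
pick [0.51709973 0.19559416] 90.81379699707031 12.738698959350586 0.1923959284083281 in tray [-0.0039  0.1065] dyaw -0.051
spr [ 0.57084167 -0.01535952] 92.9675521850586 14.475299835205078 0.24391679371148545 in tray [-1.000e-04 -1.095e-01] dyaw 0.0
[264 119] [286 289]
twz wrist (array([ 0.47894821, -0.20123141]), 163.95391845703125, 19.83209228515625, np.float64(0.3254411481058548))
```

```bash
python3 -c "
from h import *
delta([.4789,-.2005,-.02],.332)"
```

```text
tcp [ 0.4753 -0.1983  0.0978] yaw 0.339 f [ 0.2  0.4 -0.3] open 0.496 t 11.65
tool d [-0.0027 -0.0033  0.1178] turn tool z 0.007 j6 -2.46
```

Call:
inch_along:
  deltas:
    - {"sx":-0.06, "sy":-0.07, "sz":0.8, "spin":0.14, "jaw":0.5}
    - {"sz":0.8, "jaw":0.5}
    - {"sz":0.5, "jaw":0.5}
    - {"sz":0.2, "jaw":0.5}
    - {"jaw":0.5}
    - {"jaw":0.5}

```text
clock: 12.25
position: [0.4803, -0.2018, -0.0156]
eef_rot: [-0.52, 3.097, -0.002]
ft_force: [0.7, -0.0, 0.7]
opening: 0.502
grip_force: 0.0
```

```bash
python3 -c "
from h import *
delta([.4789,-.2005,-.02],.332)"
```

```text
tcp [ 0.4803 -0.2018 -0.0156] yaw 0.333 f [ 0.7 -0.   0.7] open 0.502 t 12.25
tool d [0.0009 0.0017 0.0044] turn tool z 0.001 j6 -2.45
```

The manual's scale: shifts go in shares of 50 mm and turns go in units of 0.05 rad. Converting my numbers, 0.003 m is 0.06, 0.002 m is 0.04.

Call:
inch_along:
  deltas:
    - {"sx":0.02, "sy":0.03, "sz":0.06, "jaw":0.5}
    - {"sz":0.06, "jaw":0.5}
    - {"sz":0.04, "jaw":0.5}
    - {"jaw":0.5}
    - {"jaw":0.5}

```text
clock: 12.75
position: [0.4777, -0.2004, -0.0246]
eef_rot: [-0.519, 3.098, -0.0]
ft_force: [0.3, -0.1, 0.1]
opening: 0.498
grip_force: 0.0
```

Call:
inch_along:
  deltas:
    - {"sz":0.02, "jaw":0.5}
    - {"sz":0.02, "jaw":0.5}
    - {"jaw":0.5}

```text
clock: 13.05
position: [0.4776, -0.2003, -0.0269]
eef_rot: [0.519, -3.098, -0.0]
ft_force: [0.0, 0.7, 0.3]
opening: 0.5
grip_force: 0.0
```

Call:
inch_along:
  deltas:
    - {"sz":0.02, "jaw":0.5}
    - {"sz":0.02, "jaw":0.5}
    - {"jaw":0.5}

```text
clock: 13.35
position: [0.4776, -0.2003, -0.029]
eef_rot: [0.519, -3.098, -0.0]
ft_force: [-0.4, 0.2, 0.3]
opening: 0.503
grip_force: 0.0
```

Call:
inch_along:
  deltas:
    - {"sz":0.02, "jaw":0.5}
    - {"sz":0.02, "jaw":0.5}
    - {"jaw":0.5}

```text
clock: 13.65
position: [0.4777, -0.2004, -0.0308]
eef_rot: [-0.519, 3.098, 0.0]
ft_force: [-0.2, -0.9, -0.3]
opening: 0.5
grip_force: 0.0
```

Call:
inch_along:
  deltas:
    - {"sz":0.02, "jaw":0.5}
    - {"sz":0.02, "jaw":0.5}
    - {"jaw":0.5}

```text
clock: 13.95
position: [0.4778, -0.2004, -0.031]
eef_rot: [0.52, -3.098, -0.001]
ft_force: [-6.2, 3.8, 18.0]
opening: 0.501
grip_force: 8.9
```

Contact with the table came at TCP z = -0.031, so the tips sit about 31 mm above the TCP reading. I'll rise slightly and grip.

Scaled: -0.002 m is -0.04.

Call:
inch_along:
  deltas:
    - {"sz":-0.04, "jaw":0.5}
    - {"sz":-0.04, "jaw":0.5}
    - {"jaw":0.4}
    - {"jaw":0.3}
    - {"jaw":0.2}
    - {"jaw":0.1}
    - {"jaw":0.1}
    - {"jaw":0.1}
    - {"jaw":0.1}
  grip_n: 15

```text
clock: 14.85
position: [0.4777, -0.2003, -0.0288]
eef_rot: [0.519, -3.098, -0.0]
ft_force: [-0.6, 0.5, -0.4]
opening: 0.205
grip_force: 15.0
```

Scaled: -0.04 m is -0.8, -0.02 m is -0.4.

Call:
inch_along:
  deltas:
    - {"sz":-0.4, "jaw":0.1}
    - {"sz":-0.8, "jaw":0.1}
    - {"sz":-0.8, "jaw":0.1}
    - {"jaw":0.1}
    - {"jaw":0.1}

```text
clock: 15.35
position: [0.4786, -0.2009, 0.0724]
eef_rot: [-0.519, 3.096, -0.003]
ft_force: [-0.4, 0.1, -0.4]
opening: 0.211
grip_force: 15.0
```

```bash
python3 -c "
from h import *
delta(np.r_[T+U.T@[-.002,-.002],.071],.232)"
```

```text
tcp [ 0.4786 -0.2009  0.0724] yaw 0.332 f [-0.4  0.1 -0.4] open 0.211 t 15.35
tool d [-0.1902  0.2495  0.0012] turn tool z 0.1 j6 -2.45
```

Scaled: 0.025 m is 0.5, -0.019 m is -0.38, 0.1 rad is 2.

Call:
inch_along:
  deltas:
    - {"sx":-0.2, "sy":0.26, "jaw":0.1}
    - {"sx":-0.38, "sy":0.5, "jaw":0.1}
    - {"sx":-0.38, "sy":0.5, "jaw":0.1}
    - {"sx":-0.38, "sy":0.5, "jaw":0.1}
    - {"sx":-0.38, "sy":0.5, "jaw":0.1}
    - {"sx":-0.38, "sy":0.5, "jaw":0.1}
    - {"sx":-0.38, "sy":0.5, "jaw":0.1}
    - {"sx":-0.38, "sy":0.5, "jaw":0.1}
    - {"sx":-0.38, "sy":0.5, "jaw":0.1}
    - {"sx":-0.38, "sy":0.5, "jaw":0.1}
    - {"sx":-0.19, "sy":0.24, "jaw":0.1}
    - {"spin":2, "jaw":0.1}

```text
clock: 16.55
position: [0.5753, 0.0998, 0.0693]
eef_rot: [0.365, -3.117, -0.001]
ft_force: [-1.0, -0.3, -1.4]
opening: 0.204
grip_force: 15.0
```

Call:
inch_along:
  deltas:
    - {"jaw":0.1}
    - {"jaw":0.1}
    - {"jaw":0.1}

```text
clock: 16.85
position: [0.5758, 0.0974, 0.0706]
eef_rot: [0.365, -3.119, 0.0]
ft_force: [-0.0, -0.4, -0.6]
opening: 0.208
grip_force: 15.0
```

Run:
```python
from h import *
delta(np.r_[T+U.T@[-.002,-.002],-.01],.232)
a=cv2.cvtColor(bot.snapshot("wrist"),cv2.COLOR_RGB2BGR); b=cv2.cvtColor(bot.snapshot("side"),cv2.COLOR_RGB2BGR)
cv2.imwrite("pics/w7.png",np.hstack([cv2.resize(a,(400,300)),cv2.resize(b[70:235,180:400],(400,300))]))
```

```text
tcp [0.5758 0.0974 0.0706] yaw 0.233 f [-0.  -0.4 -0.6] open 0.208 t 16.85
tool d [-0.0012 -0.0007  0.0806] turn tool z 0.001 j6 -1.77
```

View pics/w7.png

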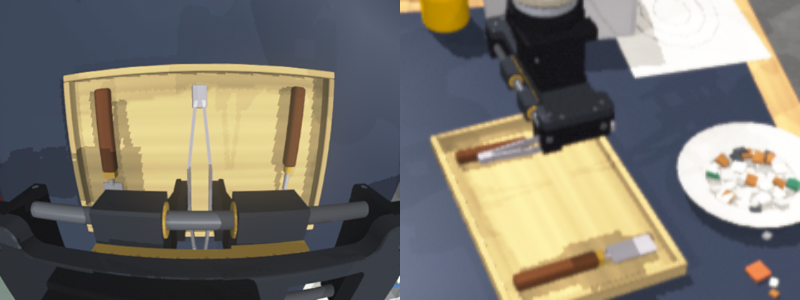

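The wrist view shows the tweezers held straight, heel at (200,90), midway between the two handles at x = 105 and 293. The side view shows the spreader still at the near end of the tray. Lowering now.

Scaled: 0.03 m is 0.6, 0.025 m is 0.5.

Call:
inch_along:
  deltas:
    - {"sx":-0.02, "sy":-0.01, "sz":0.4, "jaw":0.1}
    - {"sz":0.6, "jaw":0.1}
    - {"sz":0.5, "jaw":0.1}
    - {"sz":0.2, "jaw":0.1}
    - {"sz":0.08, "jaw":0.1}
    - {"jaw":0.1}
    - {"jaw":0.1}
    - {"jaw":0.1}

```text
clock: 17.75
position: [0.5786, 0.0979, -0.0163]
eef_rot: [-0.364, 3.118, -0.0]
ft_force: [-0.3, -0.0, -0.9]
opening: 0.206
grip_force: 15.0
```

Call:
inch_along:
  deltas:
    - {"sz":0.04, "jaw":0.1}
    - {"sz":0.02, "jaw":0.1}
    - {"jaw":0.1}
    - {"jaw":0.1}

```text
clock: 18.15
position: [0.5773, 0.0979, -0.0208]
eef_rot: [0.364, -3.12, -0.0]
ft_force: [-0.5, 0.2, 0.0]
opening: 0.209
grip_force: 15.0
```

Scaled: 0.001 m is 0.02.

Call:
inch_along:
  deltas:
    - {"sz":0.02, "jaw":0.1}
    - {"sz":0.02, "jaw":0.1}
    - {"jaw":0.1}
    - {"jaw":0.1}

```text
clock: 18.55
position: [0.5773, 0.0978, -0.0229]
eef_rot: [0.364, -3.12, -0.0]
ft_force: [-0.9, 0.2, 0.2]
opening: 0.206
grip_force: 15.0
```

Call:
inch_along:
  deltas:
    - {"sz":0.012, "jaw":0.1}
    - {"jaw":0.1}
    - {"jaw":0.1}

```text
clock: 18.85
position: [0.5773, 0.0978, -0.0234]
eef_rot: [0.364, -3.12, -0.0]
ft_force: [0.5, -0.7, -0.5]
opening: 0.206
grip_force: 15.0
```

Call:
inch_along:
  deltas:
    - {"sz":0.012, "jaw":0.1}
    - {"jaw":0.1}
    - {"jaw":0.1}

```text
clock: 19.15
position: [0.5773, 0.0978, -0.024]
eef_rot: [0.364, -3.12, 0.0]
ft_force: [-0.1, 0.9, -1.2]
opening: 0.207
grip_force: 15.0
```

Call:
inch_along:
  deltas:
    - {"sz":0.012, "jaw":0.1}
    - {"jaw":0.1}
    - {"jaw":0.1}

```text
clock: 19.45
position: [0.5774, 0.0979, -0.024]
eef_rot: [0.364, -3.12, 0.0]
ft_force: [-2.9, 0.2, 5.5]
opening: 0.211
grip_force: 15.0
```

The tweezers have touched the floor with 5.5 N. I'll release gently and retreat clear of the view.

Call:
inch_along:
  deltas:
    - {"jaw":0.22}
    - {"jaw":0.26}
    - {"jaw":0.32}
    - {"jaw":0.4}
    - {"jaw":0.4}
    - {"jaw":0.4}
    - {"sz":-0.2, "jaw":0.4}
    - {"sz":-0.6, "jaw":0.4}
    - {"sz":-0.8, "jaw":0.4}
    - {"sz":-0.8, "jaw":0.4}
    - {"sz":-0.8, "jaw":0.4}
    - {"jaw":0.4}
  grip_n: 5

```text
clock: 20.65
position: [0.5823, 0.0981, 0.1439]
eef_rot: [-0.363, 3.107, -0.002]
ft_force: [1.0, -0.7, 0.6]
opening: 0.397
grip_force: 0.0
```

Call:
inch_along:
  deltas:
    - {"sy":0.8, "jaw":0.4}
    - {"sy":0.9, "jaw":0.4}
    - {"sy":0.9, "jaw":0.4}
    - {"sy":0.9, "jaw":0.4}
    - {"sy":0.9, "jaw":0.4}
    - {"sy":0.9, "jaw":0.4}
    - {"sy":0.9, "jaw":0.4}
    - {"sy":0.9, "jaw":0.4}
    - {"jaw":0.4}
    - {"jaw":0.4}

```text
clock: 21.65
position: [0.4948, 0.4439, 0.135]
eef_rot: [0.368, -3.119, 0.001]
ft_force: [0.2, -1.1, 0.4]
opening: 0.399
grip_force: 0.0
```

Run:
```python
from h import *
im=cv2.cvtColor(bot.snapshot("top"),cv2.COLOR_RGB2BGR); cv2.imwrite("pics/top8.png",im)
cv2.imwrite("pics/v8.png",cv2.resize(im[80:320,120:440],(800,600),interpolation=cv2.INTER_CUBIC))
H,S,V=cv2.split(cv2.cvtColor(im,cv2.COLOR_BGR2HSV)); hd=((V<125)&(H<25)|(V<90)).astype(np.uint8)
for n,roi,k in (("pick",(148,225,182,282),.0325),("spr",(255,200,284,252),.035)):
    p=blob(hd,roi); c,l,w,a=box(plane(p,.019)); o=c+k*np.array([np.cos(a),np.sin(a)]); print(n,l,w,"in tray",(U@(o-T)).round(4),"dyaw",round(a-TY,3))
p=blob(((S<75)&(V>60)).astype(np.uint8),(190,180,240,275)); c,l,w,a=box(plane(p,.011)); print("twz",len(p),l,w,(U@(c-T)).round(4),round(a-TY,3))
```

```text
pick 93.79069519042969 15.367399215698242 in tray [-0.004   0.1074] dyaw -0.027
spr 98.12893676757812 17.910314559936523 in tray [ 0.0005 -0.1079] dyaw 0.006
twz 490 166.6168670654297 22.887670516967773 [0.0002 0.0009] -0.004
```

View pics/v8.png

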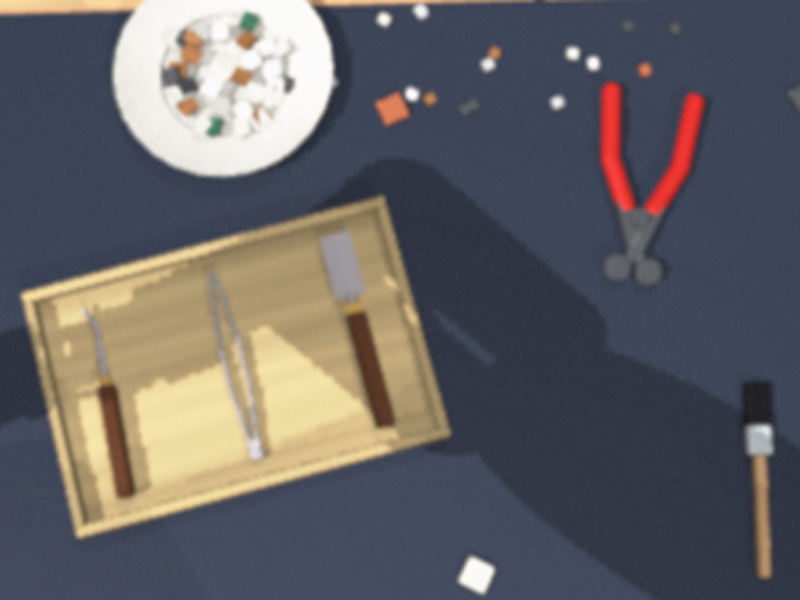

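The final view shows the pick on the left (115,430), the tweezers in the middle (235,370) with their tips up, and the spreader on the right (370,370), all lying parallel. The brush and nippers haven't moved.

```bash
python3 -c "
from workcell import bot
print(bot.job_done())"
```

```text
the job is handed in; nothing more can be done
None
```

The job is handed in at about 22 s: I slid the spreader to the tray's empty end and set the tweezers down flat and parallel between it and the pick, tips pointing away; the brush and nippers were not touched.

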